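# Put the returned hardware back in its trays

## Robot

A 6-joint arm with a two-finger parallel gripper is mounted at the origin on the work surface. World frame = base frame: x ahead of the robot, y to its left, z up, the work surface at z = 0. Lengths are in mm, angles in rad, forces in N, time in s.
With the tool pointing down it reaches from about 325 to 900 mm from the base axis. Payload 6.1 kg.
Tool frame: the origin (TCP) lies between the finger pads; the fingertips stand 11 mm ahead of it and the grasp point (between the pads) lies 8 mm behind it; z points along the fingers, y is the direction in which the jaws open and shut (so a half turn about z gives the same grasp; the last joint's range is limited). The gripper opens to 87 mm and grips with 3 to 60 N. Pads are 19 mm wide; open, the fingers measure 117 mm over their backs; the gripper's body (75 mm by 190 mm) begins 51 mm behind the grasp point.
Start: joints at [-1.462, 0.22, 1.526, -0, 1.395, -0.126], TCP at [145.399, -607.845, 233.538] pointing down, gripper open.
Joint ranges: [-2.98, 2.98], [-0.91, 2.08], [0.09, 2.57], [-1.24, 4.39], [0.2, 2.65], [-2.68, 2.68]. Speed limits (rad/s): [2.57, 2.57, 3.01, 3.14, 3.14, 3.14].

## Interface

Orientations are given as a unit quaternion [x, y, z, w].
In Python, from bench import manip gives the robot as it stands.
- The arm moves only by the tool play_rows, never from a script. Its argument "deltas" is one flat list of numbers, 7 for each row, row after row: the shift along the tool's x, y, z in cm, then the turn, a rotation vector about the tool's x, y, z in degrees, then the gripper's target within -1 to 1 (fully open at 1, half-way at 0, shut at -1). A call has 1 to 5 rows; each row is the pose to reach, as a shift and turn from the pose measured when the call began, along the tool's axes at that moment; what a row does not reach only later rows make up. A row lasts 1/12 s, in which the tool goes at most 41.7 mm and 7.16 degrees, less where a joint would pass 70% of its speed; a pose out of reach is approached as far as the arm can. A call with a gripper value outside its range is refused whole. The fingers move at their own pace and stop on an object; "newtons" is the grip in N (left out, the last holds). Time passes only in rows, so rows that repeat a pose let the fingers close. It gives the time, the measured TCP pose, the force and the opening at its end, in the units of the state.
- manip.get_state(): the state, without advancing time (a new reading comes with each control period).
- manip.read_camera(name): name is "scene" or "side" or "wrist"; returns a dict with "img" (480x640x3 uint8, red, green, blue), "depth" (480x640 float32, mm along the optical axis (not along the pixel's ray), 0 where there is no reading), "camera_matrix" (3x3 intrinsics, pixels), "R" (3x3) and "t" (3): a world point X has camera coordinates R X + t. Camera axes: x right, y down, z forward; pixel columns grow to the right and rows downward; lengths in mm; the calibration is good to about 2 mm. A picture is of the moment at which its call begins.
- manip.sign_off(): hands the job in, once; it reports no verdict.
The state is a dict: "time_s": time; "q": joint angles; "joint_vel": joint speeds; "joint_efforts": joint torques, N m; "position": TCP position; "ee_rot": TCP orientation; "wrist_force": force on the tool from outside, world axes, zero at the start; "moment": the same for the moment, N m; "opening": finger opening in mm.
Only numpy, scipy, OpenCV 4.12 (cv2) and the standard library are available. Lean on these libraries where they do the work, as an engineer would, in place of code of your own. Each camera call takes 0.05 s, during which the arm holds its last target. There are 200 camera calls.

## Task

Clear the returned goods off the shop counter: lay both hexagon nuts and the padlock flat on the floor of the orange tray whose sample shows their kind. Of the two pipe sleeves, stand the one that fits inside the steel pipe socket upright in it, down to the bottom, and stand the other upright in the tray with the sleeve sample. Leave the tin standing where it is.

Things in the scene. Friction and masses are not known exactly. Their poses are not given: they have to be found in the camera images.
- nut_large_mid (a point): the large steel hexagon nut, loose, lying flat: 46 mm across flats (53 mm over corners), 24 mm high, about 0.2 kg. Origin: at its centre, half-way up; z up. The flats face along its own x axis and every 60 degrees from there.
- nut_small_mid (a point): the small steel hexagon nut, loose, lying flat: 30 mm across flats (35 mm over corners), 16 mm high, about 0.06 kg. Origin: at its centre, half-way up; z up. The flats face along its own x axis and every 60 degrees from there.
- padlock_mid (a point): a brass padlock, loose, lying flat, about 0.25 kg: body 42 mm along its x, 50 mm along its y, 22 mm thick (z up); the closed steel shackle (8 mm bar, 40 mm wide along y) sticks out to +x as far as 51 mm from the body's centre. Origin: at the centre of the brass body, half-way up.
- sleeve_narrow_mid (a point): the narrow grey plastic pipe sleeve, loose, standing upright: a plain open tube, 38 mm outside diameter, 4 mm wall, 70 mm tall, about 0.05 kg. Origin: at its centre, half-way up; z up.
- sleeve_wide_mid (a point): the wide grey plastic pipe sleeve, loose, standing upright: a plain open tube, 60 mm outside diameter, 4 mm wall, 70 mm tall, about 0.09 kg. Origin: at its centre, half-way up; z up.
- bin_nuts: open orange tray, fixed. Square well 130 x 130 mm inside, 5 mm walls, rims 34 mm and well floor 5 mm above the counter. On its far side (+x, from 70 to 132 mm) a ledge carries a fixed sample of its kind: a steel hexagon nut (38 mm across flats, its top 25 mm above the counter). Origin: under the well's centre, at counter height; z up; turned at most 5 degrees from the counter's edge.
- bin_padlocks: open orange tray, fixed. Square well 130 x 130 mm inside, 5 mm walls, rims 34 mm and well floor 5 mm above the counter. On its far side (+x, from 70 to 132 mm) a ledge carries a fixed sample of its kind: a brass padlock with its shackle, lying flat (its top 28 mm above the counter). Origin: under the well's centre, at counter height; z up; turned at most 5 degrees from the counter's edge.
- bin_sleeves: open orange tray, fixed. Square well 130 x 130 mm inside, 5 mm walls, rims 34 mm and well floor 5 mm above the counter. On its far side (+x, from 70 to 132 mm) a ledge carries a fixed sample of its kind: a short piece of grey plastic tube (48 mm outside diameter, its top 44 mm above the counter). Origin: under the well's centre, at counter height; z up; turned at most 5 degrees from the counter's edge.
- socket: dark steel pipe socket, fixed: a 100 x 100 mm flange 6 mm thick with four bolt heads, and on it an upright round collar, 67 mm outside and 55 mm inside diameter, open at the top. The collar's rim is 28 mm above the counter, its bottom 6 mm above the counter (22 mm deep). Origin: under the collar's centre, at counter height; z up.
- tin: a bystander: a closed metal tin with a paper label, 60 mm diameter, 90 mm tall, standing loose at one side of the counter. Origin: centre of its underside.

How it is judged:
By the outcome, as a careful person would: the job done as asked, in the order asked, and still so for the second after the job is handed in, with the robot touching nothing.
It also fails if it takes over 115 s, if anything falls off the work surface, if the arm or the gripper's body presses on something with over 40 N, if the wrist force passes 120 N, or if a joint passes its speed limit or range.

## Working session

There is one attempt and no reset: what is moved stays moved. The work goes in short steps, Python scripts to look and compute and a tool call to move; the robot and the scene stay as the last step left them, time stands still between calls to the robot, and variables do not carry over. Pictures are saved under pics/ and viewed, about 12 in all and at most 16, crops included, and the job is handed in when it is done.

Besides the shell and the picture viewer there is one more tool, called after "Call:" as a command line: name --argument value ..., lists and objects as JSON in quotes. play_rows: Moves the arm, as the interface text tells. Its arguments: {"type":"object","properties":{"deltas":{"type":"array"},"newtons":{"type":"number"}},"required":["deltas"]}

```bash
mkdir -p pics; ls; cat > h.py <<'E'
import numpy as np, cv2
from bench import manip
def cam(n):
    c=manip.read_camera(n); return c
def save(c,f): cv2.imwrite(f,c["img"][:,:,::-1])
def world(c):
    K=np.array(c["camera_matrix"]);d=c["depth"].astype(float)
    v,u=np.mgrid[:480,:640]
    P=np.stack([(u-K[0,2])/K[0,0]*d,(v-K[1,2])/K[1,1]*d,d],-1)
    return (P-np.array(c["t"]))@np.array(c["R"])
E
python3 - <<'E'
from h import *
print(manip.get_state())
for n in("scene","side"):
    c=cam(n);save(c,f"pics/{n}0.png");np.savez(f"{n}0.npz",**c)
    R=np.array(c["R"]);print(n,-R.T@np.array(c["t"]),R[2])
E
```

```text
pics
{'time_s': 0.0, 'q': array([-1.46208992e+00,  2.21267076e-01,  1.52763209e+00, -7.03775282e-06,
        1.39470073e+00, -1.26085150e-01]), 'joint_vel': array([ 3.83171977e-04,  1.78516321e-03, -1.31970482e-05,  6.43293617e-04,
        1.76309173e-03,  7.10950215e-04]), 'joint_efforts': array([-4.52720751e-04, -4.94616008e+01, -3.87377429e+01,  6.98072137e-02,
        5.72763348e-02, -1.59160145e-04]), 'position': array([ 145.33607707, -607.23587294,  232.40077336]), 'ee_rot': array([ 9.93116453e-01,  1.17126866e-01,  5.25702267e-06, -1.00361339e-03]), 'wrist_force': array([0.01707432, 1.06620817, 0.65642266]), 'moment': array([ 0.01008706,  0.00054635, -0.04010678]), 'opening': 86.99505778934699}
scene [ 886.99085294 -714.71998042  909.26352039] [-0.30624079  0.60929392 -0.73142156]
side [ 202.26494261 1011.31103634  907.59254313] [ 0.23012111 -0.73876695 -0.63345692]
```

View pics/scene0.png

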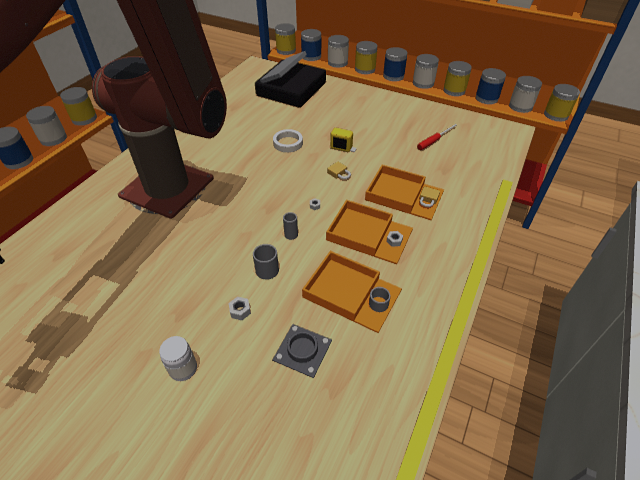

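View pics/side0.png

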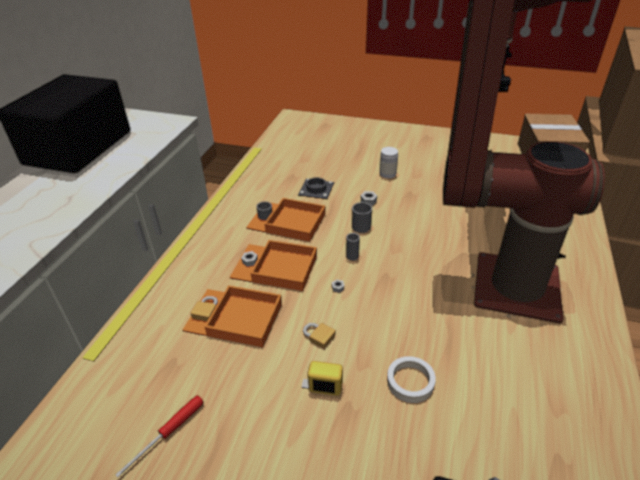

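The scene picture shows these pixel positions:

| Thing | Pixel |
|---|---|
| Large nut | (240,308) |
| Small nut | (314,204) |
| Padlock | (339,171) |
| Narrow sleeve | (290,225) |
| Wide sleeve | (266,262) |
| Padlock tray | (395,188) |
| Nut tray | (360,228) |
| Sleeve tray | (342,285) |
| Socket | (302,347) |
| Tin | (178,358) |

The side view agrees. Next I make a top-down map from the depth images.

```bash
python3 - <<'E'
from h import *
x0,x1,y0,y1=300,800,-560,300; s=1.0
pts=[]
img=np.zeros((860,500,3),np.uint8);H=np.zeros((860,500))
for n in("scene","side"):
    c=dict(np.load(n+"0.npz"));W=world(c);m=c["depth"]>0
    P=W[m];C=c["img"][m]
    g=(P[:,0]>x0)&(P[:,0]<x1)&(P[:,1]>y0)&(P[:,1]<y1)&(P[:,2]<130)&(P[:,2]>-20)
    P=P[g];C=C[g];t=P[np.abs(P[:,2])<4]
    print(n,len(P),"table z",np.median(t[:,2]),np.polyfit(t[:,0],t[:,2],1),np.polyfit(t[:,1],t[:,2],1))
    pts.append((P,C))
np.savez("pts.npz",Ps=pts[0][0],Cs=pts[0][1],Pd=pts[1][0],Cd=pts[1][1])
# per camera clusters
for P,C in pts:
    b=np.zeros((430,250),np.uint8)
    g=P[:,2]>5
    i=((y1-P[g,1])/2).astype(int).clip(0,429);j=((P[g,0]-x0)/2).astype(int).clip(0,249);b[i,j]=255
    b=cv2.morphologyEx(b,cv2.MORPH_CLOSE,np.ones((5,5),np.uint8))
    k,l,st,ce=cv2.connectedComponentsWithStats(b)
    lab=l[i,j];Q=P[g];QC=C[g]
    for a in range(1,k):
        q=Q[lab==a]
        if len(q)<15: continue
        zt=np.percentile(q[:,2],97);top=q[q[:,2]>zt-5]
        r=cv2.minAreaRect(top[:,:2].astype(np.float32))
        print(len(q),"mean",q.mean(0).round(0),"ztop",zt.round(1),"toprect",np.round(r[0],1),np.round(r[1],1),round(r[2],1),QC[lab==a].mean(0).round())
    print()
E
```

```text
scene 61867 table z 0.9058980127435966 [0.00085028 0.37948303] [-1.97370544e-04  8.00627511e-01]
side 31265 table z 0.49796064088121306 [ 0.00100434 -0.04068889] [-3.09997122e-04  4.55152227e-01]
189 mean [440. 281.  17.] ztop 24.7 toprect [441.3 283.1] [32.9 69.7] 88.2 [140. 119.  75.]
1262 mean [663. 254.  16.] ztop 35.6 toprect [652.9 258.4] [191.8  81.3] 0.4 [144.  91.  35.]
2812 mean [624.  96.  15.] ztop 36.0 toprect [595.8  95.7] [141.5 144.3] 1.3 [147.  93.  35.]
95 mean [441. 126.  14.] ztop 18.3 toprect [440.  128.3] [26.2 33.1] 27.7 [115. 113. 111.]
347 mean [438.  -8.  46.] ztop 71.4 toprect [433.5  -2.8] [35.7 38.2] 51.4 [64. 62. 62.]
3866 mean [ 664. -106.   16.] ztop 40.9 toprect [ 661.4 -105.9] [140.9 194.1] 87.6 [144.  92.  34.]
745 mean [ 444. -142.   44.] ztop 71.5 toprect [ 441.5 -138.4] [57.6 59.2] 22.3 [62. 61. 61.]
1713 mean [ 631. -299.   12.] ztop 29.8 toprect [ 629.5 -295.6] [65.5 65.8] 57.2 [78. 76. 79.]
365 mean [ 452. -275.   21.] ztop 27.7 toprect [ 449.1 -272.7] [49.  47.7] 7.8 [119. 117. 115.]
1229 mean [ 433. -456.   69.] ztop 92.8 toprect [ 422.  -44
[... 374 characters left out ...]
2.3] [28.1 30.4] 14.7 [124. 121. 115.]
347 mean [432.   7.  45.] ztop 71.8 toprect [434.1   1. ] [37.2 36.1] 79.8 [66. 63. 59.]
1909 mean [656. -98.  19.] ztop 40.7 toprect [ 661.1 -100.2] [140.7 198. ] 87.9 [132.  80.  44.]
558 mean [ 439. -128.   45.] ztop 71.4 toprect [ 439.4 -134. ] [60.1 59.7] 45.0 [62. 59. 57.]
26 mean [ 727. -162.    7.] ztop 9.2 toprect [ 724.  -160.2] [18.6 37.5] 21.9 [179. 116.  64.]
497 mean [ 627. -286.   14.] ztop 30.0 toprect [ 629.6 -291.5] [63.5 67. ] 61.8 [69. 67. 66.]
178 mean [ 448. -266.   20.] ztop 27.1 toprect [ 447.9 -267.9] [49.  47.4] 68.7 [117. 114. 110.]
513 mean [ 418. -429.   58.] ztop 93.3 toprect [ 420.4 -445. ] [52.9 59.2] 8.0 [121. 117. 113.]
```

```bash
cat > geo.py <<'E'
from h import *
from scipy.optimize import least_squares
for n in("scene","side"):
    c=dict(np.load(n+"0.npz"));W=world(c);m=c["depth"]>0
    P=W[m];C=c["img"][m].astype(float)
    print(n)
    orange=(C[:,0]>1.3*C[:,1])&(C[:,1]>1.5*C[:,2])
    for nm,bx,by in(("pad",596,256),("nut",596,97),("slv",633,-103)):
        g=(abs(P[:,0]-bx)<90)&(abs(P[:,1]-by)<80)&(P[:,2]>30)&(P[:,2]<38)&orange
        q=P[g][:,:2]
        r=cv2.minAreaRect(q[(q[:,0]<bx+72)].astype(np.float32));print(nm,len(q),np.round(r[0],1),np.round(r[1],1),round(r[2],1))
    g=(abs(P[:,0]-440)<60)&(P[:,1]>210)&(P[:,1]<345)&(P[:,2]>19)&(P[:,2]<30)
    q=P[g];print("lockbody",len(q),cv2.minAreaRect(q[:,:2].astype(np.float32)))
    g=(abs(P[:,0]-440)<80)&(P[:,1]>210)&(P[:,1]<365)&(P[:,2]>9)&(P[:,2]<30)
    q=P[g];print("lock",len(q),cv2.minAreaRect(q[:,:2].astype(np.float32)),q.min(0),q.max(0))
E
python3 geo.py
```

```text
scene
pad 149 [584.3 253.2] [ 79.5 156.6] 45.9
nut 381 [595.7  95.6] [141.4 144.1] 1.2
slv 527 [ 633.4 -103.2] [144.1 141. ] 87.7
lockbody 136 ((439.1473693847656, 290.3075866699219), (53.402198791503906, 66.65628051757812), 61.090946197509766)
lock 240 ((443.3427429199219, 289.12432861328125), (56.103843688964844, 75.1972885131836), 62.3469123840332) [403.42973578 263.62810533   9.11557474] [479.72069466 327.19563265  26.96439962]
side
pad 218 [584.6 254.5] [ 79.8 152.2] 45.6
nut 412 [595.9  98.5] [142.4 146.4] 2.3
slv 324 [ 633.4 -100.7] [151.1 142.3] 87.3
lockbody 307 ((437.52685546875, 297.2453918457031), (51.772159576416016, 56.27275085449219), 71.86717224121094)
lock 469 ((444.029052734375, 294.9451599121094), (51.248390197753906, 71.01568603515625), 68.9115219116211) [404.74396838 269.37830681   9.13244661] [479.97500999 328.70351425  26.93047   ]
```

```bash
cat >> h.py <<'E'
from scipy.spatial.transform import Rotation as Ro
def go(x,y,z,yaw,st=None):
    s=st or manip.get_state();R=Ro.from_quat(s["ee_rot"]);p=np.array(s["position"])
    T=Ro.from_euler("z",yaw,degrees=True)*Ro.from_euler("x",180,degrees=True)
    d=R.inv().apply(np.array([x,y,z])-p)/10
    r=(R.inv()*T).as_rotvec(degrees=True)
    a=R.as_matrix()[:,0];print("at",p.round(1),"yaw",np.degrees(np.arctan2(a[1],a[0])).round(2),"-> d cm",d.round(2),"rot",r.round(1),"open",round(s["opening"],1),"F",np.round(s["wrist_force"],1),"t",round(s["time_s"],2))
E
cat >> geo.py <<'E'
    g=(P[:,0]>540)&(P[:,0]<720)&(P[:,1]>205)&(P[:,1]<390)&(P[:,2]>31)&(P[:,2]<38)&orange
    q=P[g][:,:2];print("padbin",len(q),cv2.minAreaRect(q.astype(np.float32)))
E
python3 geo.py | grep -E "padbin"; python3 -c "
from h import *
go(448,-270,230,13.46)"
```

```text
padbin 282 ((630.2286376953125, 291.36669921875), (148.31039428710938, 146.13002014160156), 1.5755807161331177)
padbin 478 ((626.7697143554688, 292.8838806152344), (142.62147521972656, 145.47019958496094), 1.8666222095489502)
at [ 145.3 -607.3  232.6] yaw 13.45 -> d cm [ 37.28 -25.77   0.31] rot [-0.1 -0.  -0. ] open 87.0 F [-0.1 -1.  -0.4] t 0.1
```

Call:
play_rows --deltas '[18.6, -12.9, 0, 0, 0, 0, 1, 18.6, -12.9, 0, 0, 0, 0, 1, 18.6, -12.9, 0, 0, 0, 0, 1, 18.6, -12.9, 0, 0, 0, 0, 1, 18.6, -12.9, 0, 0, 0, 0, 1]'

```text
time_s: 0.52
position: [284.7, -450.5, 232.3]
ee_rot: [0.993, 0.117, -0.0, -0.001]
wrist_force: [-0.1, -0.2, 0.5]
opening: 87.1
```

Call:
play_rows --deltas '[20, -13.7, 0, 0, 0, 0, 1, 20, -13.7, 0, 0, 0, 0, 1, 20, -13.7, 0, 0, 0, 0, 1, 20, -13.7, 0, 0, 0, 0, 1, 20, -13.7, 0, 0, 0, 0, 1]'

```text
time_s: 0.93
position: [424.2, -295.5, 232.5]
ee_rot: [0.993, 0.117, -0.0, -0.001]
wrist_force: [1.3, -0.4, 0.5]
opening: 87.1
```

Call:
play_rows --deltas '[2.9, -2, 0, 0, 0, 0, 1, 2.9, -2, 0, 0, 0, 0, 1, 2.9, -2, 0, 0, 0, 0, 1]'

```text
time_s: 1.18
position: [448.6, -267.5, 232.1]
ee_rot: [0.993, 0.119, -0.0, -0.002]
wrist_force: [-0.1, -0.9, 0.1]
opening: 87.0
```

```bash
python3 - <<'E'
from h import *
go(448,-270,230,0)
c=cam("wrist");save(c,"pics/w1.png");np.savez("w1.npz",**c)
R=np.array(c["R"]);print(-R.T@np.array(c["t"]),R.round(3));W=world(c);print(W[::60,::80,:].reshape(-1,3).round(0)[::5])
E
```

```text
at [ 448.6 -267.5  232.1] yaw 13.65 -> d cm [-0.12  0.23  0.21] rot [-0.2  0.1 13.7] open 87.0 F [-0.1 -0.9  0.1] t 1.18
[ 521.85592216 -248.61519243  383.6163849 ] [[ 0.237 -0.971 -0.004]
 [-0.933 -0.229  0.278]
 [-0.27  -0.062 -0.961]]
[[ 548.   26.   19.]
 [ 628. -288.    6.]
 [ 534.  -97.    0.]
 [ 618. -438.    0.]
 [ 519. -246.   -1.]
 [ 411.  -37.    1.]
 [ 501. -406.    0.]
 [ 388. -196.   -0.]
 [ 468. -190.  304.]
 [ 364. -368.    1.]
 [ 466. -227.  309.]
 [ 488. -306.  312.]
 [ 473. -260.  325.]]
```

View pics/w1.png

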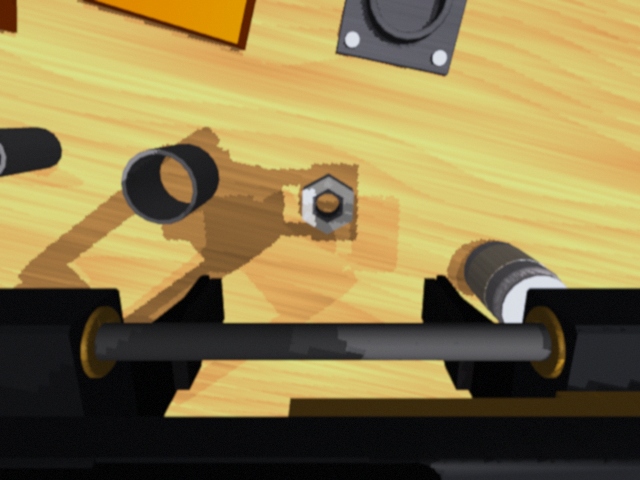

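The wrist view shows the large nut at (328,204), with its flats nearly facing the jaws' direction. Its shadow falls around it and the wide sleeve is at (170,183). I measure the hexagon next.

```bash
cat >> h.py <<'E'
def sel(c,cx,cy,r,zlo,zhi):
    W=world(c);m=(c["depth"]>0)&(np.hypot(W[...,0]-cx,W[...,1]-cy)<r)&(W[...,2]>zlo)&(W[...,2]<zhi)
    return W[m]
def hexfit(q):
    q=q[:,:2].astype(np.float32);h=cv2.convexHull(q)[:,0]
    best=None
    for a in np.arange(0,60,.5):
        w=0;ce=[]
        for k in range(3):
            t=np.radians(a+60*k);u=np.array([np.cos(t),np.sin(t)]);p=h@u;w+=np.ptp(p)
            ce.append((u,(p.max()+p.min())/2,np.ptp(p)))
        if best is None or w<best[0]: best=(w,a,ce)
    A=np.array([e[0] for e in best[2]]);b=[e[1] for e in best[2]]
    return np.linalg.lstsq(A,np.array(b),rcond=None)[0].round(1),"flat normals at",best[1],"+60k; widths",np.round([e[2] for e in best[2]],1)
E
python3 - <<'E'
from h import *
c=dict(np.load("w1.npz"))
q=sel(c,448,-270,45,21,30);print(len(q),q[:,2].max(),*hexfit(q))
for nm,x,y,r in(("wide",440.5,-136,45),):
    q=sel(c,x,y,r,66,76);print(nm,len(q),cv2.minEnclosingCircle(q[:,:2].astype(np.float32)))
E
```

```text
1783 26.690268667462675 [ 447.5 -269.9] flat normals at 41.5 +60k; widths [46.3 46.1 46.3]
wide 1384 ((439.7180480957031, -135.97335815429688), 30.34632682800293)
```

Call:
play_rows --deltas '[-0.16, 0.21, 18, 0, 0, 2.1, 1, -0.16, 0.21, 18, 0, 0, 2.1, 1, -0.16, 0.21, 18, 0, 0, 2.1, 1, -0.16, 0.21, 18, 0, 0, 2.1, 1, -0.16, 0.21, 18, 0, 0, 2.1, 1]'

```text
time_s: 1.65
position: [441.4, -269.2, 45.6]
ee_rot: [0.995, 0.098, -0.004, -0.005]
wrist_force: [-1.5, 0.3, -1.8]
opening: 86.9
```

```bash
python3 -c "
from h import *
go(447.5,-269.9,14,11.5)"
```

```text
at [ 441.4 -269.2   45.6] yaw 11.28 -> d cm [0.61 0.22 3.15] rot [-0.6  0.4 -0.2] open 86.9 F [-1.5  0.3 -1.8] t 1.65
```

Call:
play_rows --deltas '[0.6, 0.2, 1.6, -0.6, 0.4, 0, 1, 0.6, 0.2, 2.8, -0.6, 0.4, 0, 1, 0.6, 0.2, 3.1, -0.6, 0.4, 0, 1, 0.6, 0.2, 3.1, -0.6, 0.4, 0, 1]'

```text
time_s: 1.98
position: [446.2, -270.1, 13.8]
ee_rot: [0.995, 0.098, -0.001, -0.001]
wrist_force: [-0.4, -0.3, -0.0]
opening: 86.9
```

```bash
python3 -c "
from h import *
go(447.5,-269.9,14,11.5)"
```

```text
at [ 446.2 -270.1   13.8] yaw 11.2 -> d cm [ 0.13  0.   -0.02] rot [-0.1  0.1 -0.3] open 86.9 F [-0.4 -0.3 -0. ] t 1.98
```

Call:
play_rows --deltas '[0.1, 0, 0, 0, 0, 0, -1, 0.1, 0, 0, 0, 0, 0, -1, 0.1, 0, 0, 0, 0, 0, -1, 0.1, 0, 0, 0, 0, 0, -1, 0.1, 0, 0, 0, 0, 0, -1]' --newtons 30

```text
time_s: 2.4
position: [447.7, -270.3, 14.7]
ee_rot: [0.995, 0.098, -0.001, -0.0]
wrist_force: [-0.1, 0.6, 0.2]
opening: 61.4
```

Call:
play_rows --deltas '[0.1, 0, 0, 0, 0, 0, -1, 0.1, 0, 0, 0, 0, 0, -1, 0.1, 0, 0, 0, 0, 0, -1]'

```text
time_s: 2.65
position: [449.2, -270.3, 15.1]
ee_rot: [0.995, 0.098, -0.0, 0.0]
wrist_force: [-0.1, -0.5, 1.3]
opening: 45.8
```

Call:
play_rows --deltas '[0, 0, -3, 0, 0, 0, -1, 0, 0, -6, 0, 0, 0, -1, 0, 0, -9, 0, 0, 0, -1, 0, 0, -10, 0, 0, 0, -1]'

```text
time_s: 2.98
position: [451.1, -271.6, 119.2]
ee_rot: [0.995, 0.098, 0.002, 0.002]
wrist_force: [0.6, -2.5, -1.4]
opening: 45.9
```

```bash
python3 -c "
from h import *
go(566,97,110,11.2)"
```

```text
at [ 451.1 -271.6  119.2] yaw 11.24 -> d cm [ 18.46 -33.92   0.81] rot [ 0.3 -0.2  0. ] open 45.9 F [ 0.6 -2.5 -1.4] t 2.98
```

Call:
play_rows --deltas '[9.2, -17, 0, 0, 0, 0, -1, 9.2, -17, 0, 0, 0, 0, -1, 9.2, -17, 0, 0, 0, 0, -1, 9.2, -17, 0, 0, 0, 0, -1, 9.2, -17, 0, 0, 0, 0, -1]'

```text
time_s: 3.4
position: [507.9, -83.3, 117.4]
ee_rot: [0.995, 0.098, 0.001, 0.001]
wrist_force: [0.1, 0.3, -3.4]
opening: 45.7
```

Call:
play_rows --deltas '[9.2, -17, 0, 0, 0, 0, -1, 9.2, -17, 0, 0, 0, 0, -1, 9.2, -17, 0, 0, 0, 0, -1, 9.2, -17, 0, 0, 0, 0, -1, 9.2, -17, 0, 0, 0, 0, -1]'

```text
time_s: 3.82
position: [564.4, 104.8, 115.6]
ee_rot: [0.995, 0.099, 0.001, 0.001]
wrist_force: [-0.5, -0.6, -1.9]
opening: 45.7
```

```bash
python3 -c "
from h import *
go(566,97,60,11.2)"
```

```text
at [564.4 104.8 115.6] yaw 11.38 -> d cm [-0.    0.78  5.56] rot [ 0.1 -0.1  0.2] open 45.7 F [-0.5 -0.6 -1.9] t 3.82
```

Call:
play_rows --deltas '[0.1, 0.8, 3, 0, 0, 0, -1, 0.1, 0.8, 5.5, 0, 0, 0, -1, 0.1, 0.8, 5.5, 0, 0, 0, -1]'

```text
time_s: 4.07
position: [561.6, 97.6, 53.7]
ee_rot: [0.995, 0.1, -0.005, 0.001]
wrist_force: [-1.6, -1.3, -3.6]
opening: 45.7
```

```bash
python3 -c "
from h import *
go(567,97,20.5,11.3)"
```

```text
at [561.6  97.6  53.7] yaw 11.47 -> d cm [0.55 0.16 3.31] rot [0.  0.6 0.2] open 45.7 F [-1.6 -1.3 -3.6] t 4.07
```

Call:
play_rows --deltas '[0.55, 0.15, 1, 0, 0.6, 0, -1, 0.55, 0.15, 2, 0, 0.6, 0, -1, 0.55, 0.15, 3, 0, 0.6, 0, -1, 0.55, 0.15, 3.3, 0, 0.6, 0, -1, 0.55, 0.15, 3.3, 0, 0.6, 0, -1]'

```text
time_s: 4.48
position: [566.7, 96.8, 20.6]
ee_rot: [0.995, 0.1, -0.0, 0.0]
wrist_force: [-0.1, 0.2, -2.1]
opening: 45.9
```

```bash
python3 -c "
from h import *
go(567,97,20.5,11.3)"
```

```text
at [566.7  96.8  20.6] yaw 11.44 -> d cm [ 0.03 -0.01  0.01] rot [0.  0.1 0.1] open 45.9 F [-0.1  0.2 -2.1] t 4.48
```

Call:
play_rows --deltas '[0, 0, 0, 0, 0, 0, 0.42, 0, 0, 0, 0, 0, 0, 0.42, 0, 0, 0, 0, 0, 0, 0.42, 0, 0, 0, 0, 0, 0, 0.42]'

```text
time_s: 4.82
position: [567.3, 96.8, 21.3]
ee_rot: [0.995, 0.1, 0.0, 0.0]
wrist_force: [-0.5, -1.2, 0.4]
opening: 60.4
```

Call:
play_rows --deltas '[0, 0, -3, 0, 0, 0, 0.42, 0, 0, -7, 0, 0, 0, 0.42, 0, 0, -11, 0, 0, 0, 0.42, 0, 0, -15, 0, 0, 0, 0.42, 0, 0, -15, 0, 0, 0, 0.42]'

```text
time_s: 5.23
position: [572.8, 97.1, 181.7]
ee_rot: [0.995, 0.1, 0.008, 0.001]
wrist_force: [1.5, 0.1, 1.3]
opening: 61.8
```

```bash
python3 -c "
from h import *
go(440,130,180,11.3)
c=cam('wrist');save(c,'pics/w2.png');np.savez('w2.npz',**c)
q=sel(c,565,97,45,24,36);print(len(q),q[:,2].max(),*hexfit(q))"
```

```text
at [572.8  97.1 181.7] yaw 11.44 -> d cm [-12.37  -5.86  -0.05] rot [ 0.2 -0.9  0.1] open 61.8 F [1.5 0.1 1.3] t 5.23
3103 35.91802808478341 [552.3  98.3] flat normals at 41.0 +60k; widths [69.2 54.8 67.8]
```

Call:
play_rows --deltas '[-12.3, -5.9, 0, 0, 0, 0, 0.42, -12.3, -5.9, 0, 0, 0, 0, 0.42, -12.3, -5.9, 0, 0, 0, 0, 0.42, -12.3, -5.9, 0, 0, 0, 0, 0.42, -12.3, -5.9, 0, 0, 0, 0, 0.42]'

```text
time_s: 5.7
position: [436.2, 131.1, 175.0]
ee_rot: [0.995, 0.1, 0.005, 0.0]
wrist_force: [1.0, -0.1, 0.5]
opening: 62.2
```

```bash
python3 -c "
from h import *
go(440,130,180,11.3)
c=cam('wrist');save(c,'pics/w3.png');np.savez('w3.npz',**c)
q=sel(c,440,130,30,13,22);print(len(q),q[:,2].max(),*hexfit(q))
c=dict(np.load('w2.npz'));q=sel(c,565,97,32,24,31);print(len(q),*hexfit(q))
"
```

```text
at [436.2 131.1 175. ] yaw 11.53 -> d cm [ 0.36  0.19 -0.49] rot [ 0.1 -0.6  0.2] open 62.2 F [ 1.  -0.1  0.5] t 5.7
1059 19.178804286608987 [438.8 131. ] flat normals at 27.5 +60k; widths [30.3 30.1 30.1]
2408 [565.2  98. ] flat normals at 42.0 +60k; widths [46.7 45.9 46.4]
```

View pics/w3.png

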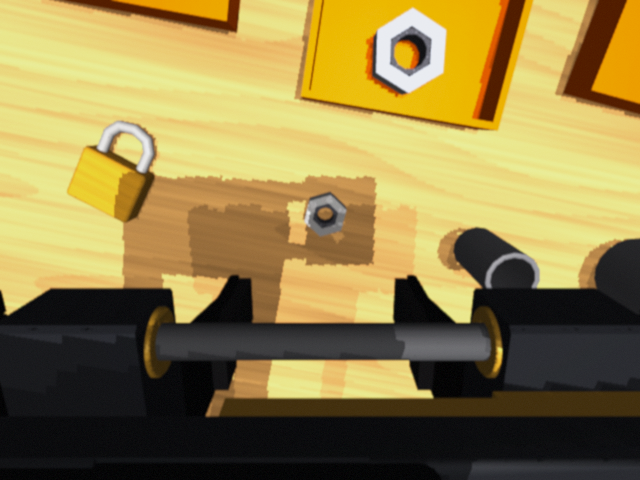

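The wrist view shows the large nut lying flat in its tray at (410,50), the small nut at (325,213) and the padlock at (112,180) with its shackle pointing up in the image. The narrow sleeve is at (510,268).

Call:
play_rows --deltas '[0.25, 0.06, 4, 0, 0, 7, 0.42, 0.25, 0.06, 8, 0, 0, 14, 0.42, 0.25, 0.06, 11.5, 0, 0, 14, 0.42, 0.25, 0.06, 11.5, 0, 0, 14, 0.42]'

```text
time_s: 6.08
position: [437.8, 129.4, 53.9]
ee_rot: [1.0, -0.022, 0.0, 0.001]
wrist_force: [-1.3, -0.4, -0.4]
opening: 62.0
```

```bash
python3 -c "
from h import *
go(438.8,131,13.5,-2.5)
c=dict(np.load('w3.npz'))
W=world(c);C=c['img'].astype(float)
m=(W[...,0]>380)&(W[...,0]<480)&(W[...,1]>230)&(W[...,1]<350)&(c['depth']>0)
q=W[m&(W[...,2]>19)&(W[...,2]<29)&(C[...,0]>1.5*C[...,2])][:,:2].astype(np.float32);print(len(q),cv2.minAreaRect(q))
q=W[m&(W[...,2]>9)];print(q.min(0),q.max(0));s=W[m&(W[...,2]>9)&(C[...,0]<1.3*C[...,2])];print('shackle mean',len(s),s.mean(0))
q=W[m&(W[...,2]>9)][:,:2].astype(np.float32);print(len(q),cv2.minAreaRect(q))
"
```

```text
at [437.8 129.4  53.9] yaw -2.55 -> d cm [ 0.09 -0.17  4.04] rot [ 0.1 -0.  -0.1] open 62.0 F [-1.3 -0.4 -0.4] t 6.08
3598 ((429.8617858886719, 298.735107421875), (50.06998062133789, 41.95750427246094), 72.4817123413086)
[402.96123448 269.35500594   9.04266957] [478.59569031 327.82370328  24.99875851]
shackle mean 1036 [464.87108458 287.24652853  14.58908157]
5095 ((443.85076904296875, 294.3157958984375), (50.06327438354492, 71.30410766601562), 72.46088409423828)
```

Call:
play_rows --deltas '[0.1, -0.15, 1.5, 0, 0, 0, 0.42, 0.1, -0.15, 3, 0, 0, 0, 0.42, 0.1, -0.15, 4, 0, 0, 0, 0.42, 0.1, -0.15, 4, 0, 0, 0, 0.42]'

```text
time_s: 6.42
position: [438.8, 130.5, 13.2]
ee_rot: [1.0, -0.022, -0.001, 0.001]
wrist_force: [-0.4, 1.0, 0.6]
opening: 61.9
```

Call:
play_rows --deltas '[0, 0, 0, 0, 0, 0, -1, 0, 0, 0, 0, 0, 0, -1, 0, 0, 0, 0, 0, 0, -1, 0, 0, 0, 0, 0, 0, -1, 0, 0, 0, 0, 0, 0, -1]'

```text
time_s: 6.83
position: [439.5, 130.6, 14.0]
ee_rot: [1.0, -0.022, 0.0, 0.001]
wrist_force: [-0.2, -0.2, 0.3]
opening: 36.4
```

Call:
play_rows --deltas '[0, 0, 0, 0, 0, 0, -1, 0, 0, 0, 0, 0, 0, -1, 0, 0, 0, 0, 0, 0, -1]'

```text
time_s: 7.08
position: [439.8, 130.6, 14.4]
ee_rot: [1.0, -0.022, 0.0, 0.001]
wrist_force: [0.2, 0.5, 1.5]
opening: 29.7
```

```bash
python3 -c "
from h import *
go(438.8,131,13.5,-2.5)"
```

```text
at [439.8 130.6  14.4] yaw -2.54 -> d cm [-0.1  -0.03  0.09] rot [ 0.1 -0.  -0. ] open 29.7 F [0.2 0.5 1.5] t 7.08
```

Call:
play_rows --deltas '[0, 0, -3, 0, 0, 0, -1, 0, 0, -6, 0, 0, 0, -1, 0, 0, -8.5, 0, 0, 0, -1, 0, 0, -8.5, 0, 0, 0, -1]'

```text
time_s: 7.42
position: [443.5, 131.3, 104.6]
ee_rot: [1.0, -0.022, 0.005, 0.0]
wrist_force: [0.7, 0.4, 1.0]
opening: 29.2
```

Call:
play_rows --deltas '[18.8, 2.6, 0, 0, 0, 0, -1, 18.8, 2.6, 0, 0, 0, 0, -1, 18.8, 2.6, 0, 0, 0, 0, -1, 18.8, 2.6, 0, 0, 0, 0, -1, 18.8, 2.6, 0, 0, 0, 0, -1]'

```text
time_s: 7.83
position: [633.3, 96.0, 105.7]
ee_rot: [1.0, -0.022, 0.005, 0.0]
wrist_force: [0.3, 0.4, -0.4]
opening: 29.7
```

```bash
python3 -c "
from h import *
go(629,97,45,-2.5)"
```

```text
at [633.3  96.  105.7] yaw -2.57 -> d cm [-0.5  -0.08  6.07] rot [ 0.  -0.6 -0.1] open 29.7 F [ 0.3  0.4 -0.4] t 7.83
```

Call:
play_rows --deltas '[-0.4, -0.1, 3, 0, 0, 0, -1, -0.4, -0.1, 5.5, 0, 0, 0, -1, -0.4, -0.1, 5.5, 0, 0, 0, -1, -0.4, -0.1, 5.5, 0, 0, 0, -1]'

```text
time_s: 8.17
position: [627.3, 97.0, 47.7]
ee_rot: [1.0, -0.022, 0.002, 0.0]
wrist_force: [-0.1, 0.5, -0.1]
opening: 29.5
```

```bash
python3 -c "
from h import *
go(629,97,20,-2.5)"
```

```text
at [627.3  97.   47.7] yaw -2.57 -> d cm [ 0.16 -0.01  2.77] rot [ 0.  -0.3 -0.1] open 29.5 F [-0.1  0.5 -0.1] t 8.17
```

Call:
play_rows --deltas '[0.1, 0, 1, 0, -0.3, 0, -1, 0.1, 0, 2, 0, -0.3, 0, -1, 0.1, 0, 2.7, 0, -0.3, 0, -1, 0.1, 0, 2.7, 0, -0.3, 0, -1]'

```text
time_s: 8.5
position: [628.2, 97.1, 20.0]
ee_rot: [1.0, -0.022, -0.0, 0.0]
wrist_force: [-0.3, -0.4, -1.2]
opening: 30.1
```

```bash
python3 -c "
from h import *
go(629,97,20,-2.5)"
```

```text
at [628.2  97.1  20. ] yaw -2.56 -> d cm [ 0.08  0.   -0.  ] rot [ 0.   0.  -0.1] open 30.1 F [-0.3 -0.4 -1.2] t 8.5
```

Call:
play_rows --deltas '[0, 0, 0, 0, 0, 0, 0.05, 0, 0, 0, 0, 0, 0, 0.05, 0, 0, 0, 0, 0, 0, 0.05, 0, 0, 0, 0, 0, 0, 0.05]'

```text
time_s: 8.83
position: [628.5, 97.1, 20.5]
ee_rot: [1.0, -0.022, -0.0, 0.0]
wrist_force: [-0.0, 0.2, -0.2]
opening: 43.5
```

Call:
play_rows --deltas '[0, 0, -3, 0, 0, 0, 0.05, 0, 0, -7, 0, 0, 0, 0.05, 0, 0, -11, 0, 0, 0, 0.3, 0, 0, -13, 0, 0, 0, 0.6, 0, 0, -13, 0, 0, 0, 0.6]'

```text
time_s: 9.25
position: [632.8, 97.4, 158.5]
ee_rot: [1.0, -0.022, 0.006, -0.0]
wrist_force: [0.8, 0.7, 0.6]
opening: 58.4
```

```bash
python3 -c "
from h import *
go(429.9,298.7,130,-17.5)
c=cam('wrist');np.savez('w4.npz',**c)
q=sel(c,628,97,24,17,26);print(len(q),q[:,2].max(),*hexfit(q))"
```

```text
at [632.8  97.4 158.5] yaw -2.56 -> d cm [-21.2  -19.21   2.6 ] rot [-0.1 -0.7 14.9] open 58.4 F [0.8 0.7 0.6] t 9.25
1207 23.814069087270017 [627.6  98.6] flat normals at 28.0 +60k; widths [30.4 29.7 30.2]
```

Both nuts are flat in their tray. The padlock is next.

Call:
play_rows --deltas '[-14.5, -13, 0, 0, 0, 7.5, 0.6, -14.5, -13, 0, 0, 0, 10, 0.6, -14.5, -13, 0, 0, 0, 15, 0.6, -14.5, -13, 0, 0, 0, 15, 0.6, -14.5, -13, 0, 0, 0, 15, 0.6]'

```text
time_s: 9.72
position: [488.2, 235.3, 152.1]
ee_rot: [0.988, -0.152, 0.002, 0.0]
wrist_force: [0.8, -0.1, 0.1]
opening: 69.6
```

```bash
python3 -c "
from h import *
go(429.9,298.7,80,-17.5)"
```

```text
at [488.2 235.3 152.1] yaw -17.52 -> d cm [-7.49 -4.29  7.18] rot [-0.  -0.2 -0. ] open 69.6 F [ 0.8 -0.1  0.1] t 9.72
```

Call:
play_rows --deltas '[-3, -2, 2, 0, 0, 0, 0.6, -6, -3.4, 5, 0, 0, 0, 0.6, -7.5, -4.3, 7, 0, 0, 0, 0.6, -7.5, -4.3, 7, 0, 0, 0, 0.6, -7.5, -4.3, 7, 0, 0, 0, 0.6]'

```text
time_s: 10.13
position: [426.7, 298.4, 78.9]
ee_rot: [0.989, -0.151, -0.001, 0.002]
wrist_force: [-0.2, 0.3, 0.1]
opening: 70.0
```

```bash
python3 -c "
from h import *
go(429.9,298.7,14,-17.5)
c=cam('wrist');save(c,'pics/w5.png');np.savez('w5.npz',**c)
W=world(c);C=c['img'].astype(float)
m=(W[...,0]>380)&(W[...,0]<480)&(W[...,1]>230)&(W[...,1]<350)&(c['depth']>0)
q=W[m&(W[...,2]>19)&(W[...,2]<29)&(C[...,0]>1.5*C[...,2])][:,:2].astype(np.float32);print(len(q),cv2.minAreaRect(q))
"
```

```text
at [426.7 298.4  78.9] yaw -17.36 -> d cm [ 0.3  -0.15  6.49] rot [0.2 0.  0.1] open 70.0 F [-0.2  0.3  0.1] t 10.13
6549 ((430.0197448730469, 299.5033264160156), (49.907901763916016, 41.732948303222656), 72.46332550048828)
```

Call:
play_rows --deltas '[0.4, -0.2, 2.5, 0, 0, 0, 0.6, 0.4, -0.2, 4.5, 0, 0, 0, 0.6, 0.4, -0.2, 6, 0, 0, 0, 0.6, 0.4, -0.2, 6.5, 0, 0, 0, 0.6, 0.4, -0.2, 6.5, 0, 0, 0, 0.6]'

```text
time_s: 10.6
position: [433.9, 298.1, 15.2]
ee_rot: [0.988, -0.152, 0.001, 0.001]
wrist_force: [-0.4, 1.0, -0.1]
opening: 69.6
```

Call:
play_rows --deltas '[0, 0, 0, 0, 0, 0, -1, 0, 0, 0, 0, 0, 0, -1, 0, 0, 0, 0, 0, 0, -1, 0, 0, 0, 0, 0, 0, -1, 0, 0, 0, 0, 0, 0, -1]'

```text
time_s: 11.02
position: [434.8, 298.1, 16.3]
ee_rot: [0.988, -0.152, 0.001, 0.001]
wrist_force: [-0.8, -2.5, 5.1]
opening: 50.0
```

Call:
play_rows --deltas '[0, 0, 0, 0, 0, 0, -1, 0, 0, 0, 0, 0, 0, -1]'

```text
time_s: 11.18
position: [434.6, 298.2, 16.3]
ee_rot: [0.988, -0.152, 0.001, 0.001]
wrist_force: [0.8, -0.4, 4.4]
opening: 49.5
```

```bash
python3 -c "
from h import *
go(627,287,110,-17.5)"
```

```text
at [434.6 298.2  16.3] yaw -17.52 -> d cm [18.71 -4.71 -9.32] rot [ 0.1 -0.2 -0. ] open 49.5 F [ 0.8 -0.4  4.4] t 11.18
```

Call:
play_rows --deltas '[0, 0, -2.5, 0, 0, 0, -1, 0, 0, -5, 0, 0, 0, -1, 0, 0, -8.5, 0, 0, 0, -1, 0, 0, -8.5, 0, 0, 0, -1]'

```text
time_s: 11.52
position: [438.0, 300.5, 107.6]
ee_rot: [0.988, -0.152, 0.005, -0.002]
wrist_force: [2.8, 1.7, -1.2]
opening: 49.7
```

Call:
play_rows --deltas '[17.4, -5.2, 0, 0, 0, 0, -1, 17.4, -5.2, 0, 0, 0, 0, -1, 17.4, -5.2, 0, 0, 0, 0, -1, 17.4, -5.2, 0, 0, 0, 0, -1, 17.4, -5.2, 0, 0, 0, 0, -1]'

```text
time_s: 11.93
position: [623.8, 297.0, 108.9]
ee_rot: [0.988, -0.153, 0.007, -0.002]
wrist_force: [-0.8, -0.5, -2.0]
opening: 49.8
```

```bash
python3 -c "
from h import *
go(619,295,50,-17.5)
c=cam('wrist');save(c,'pics/w6.png')"
```

```text
at [623.8 297.  108.9] yaw -17.58 -> d cm [-0.47  0.38  5.88] rot [-0.4 -0.7 -0.1] open 49.8 F [-0.8 -0.5 -2. ] t 11.93
```

View pics/w6.png

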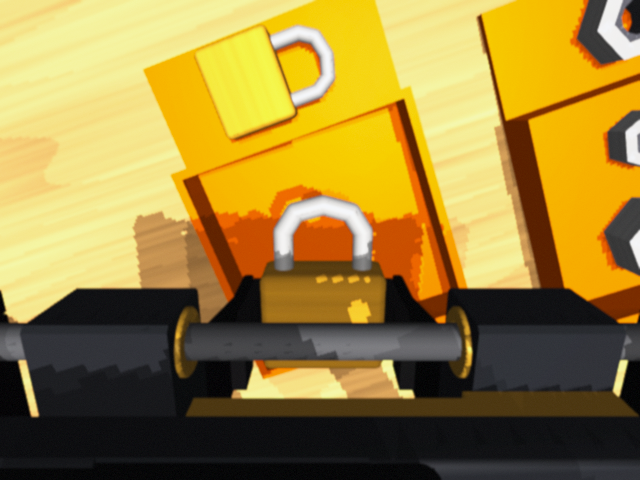

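The padlock is held square at (322,270), level, above its tray. The tray's padlock sample is at (250,80), and both nuts show at right.

Call:
play_rows --deltas '[-0.4, 0.4, 2.5, 0, 0, 0, -1, -0.4, 0.4, 5, 0, 0, 0, -1, -0.4, 0.4, 5.5, 0, 0, 0, -1, -0.4, 0.4, 5.5, 0, 0, 0, -1]'

```text
time_s: 12.32
position: [617.9, 293.2, 49.4]
ee_rot: [0.988, -0.153, 0.004, -0.001]
wrist_force: [-0.5, -0.3, -2.9]
opening: 49.8
```

```bash
python3 -c "
from h import *
go(619,295,22,-17.5)"
```

```text
at [617.9 293.2  49.4] yaw -17.64 -> d cm [ 0.03 -0.19  2.74] rot [-0.1 -0.4 -0.1] open 49.8 F [-0.5 -0.3 -2.9] t 12.32
```

Call:
play_rows --deltas '[0, -0.1, 1, 0, -0.4, 0, -1, 0, -0.1, 2, 0, -0.4, 0, -1, 0, -0.1, 2.6, 0, -0.4, 0, -1, 0, -0.1, 2.7, 0, -0.4, 0, -1, 0, -0.1, 2.7, 0, -0.4, 0, -1]'

```text
time_s: 12.73
position: [618.4, 294.3, 22.4]
ee_rot: [0.988, -0.153, 0.0, -0.001]
wrist_force: [0.1, 0.1, -3.0]
opening: 49.8
```

```bash
python3 -c "
from h import *
go(619,295,22,-17.5)"
```

```text
at [618.4 294.3  22.4] yaw -17.63 -> d cm [ 0.04 -0.08  0.04] rot [-0.1 -0.  -0.1] open 49.8 F [ 0.1  0.1 -3. ] t 12.73
```

Call:
play_rows --deltas '[0, 0, 0.05, 0, 0, 0, 0.42, 0, 0, 0.05, 0, 0, 0, 0.42, 0, 0, 0.05, 0, 0, 0, 0.42, 0, 0, 0.05, 0, 0, 0, 0.42]'

```text
time_s: 13.07
position: [619.1, 294.6, 22.9]
ee_rot: [0.988, -0.153, 0.001, -0.002]
wrist_force: [0.5, 0.1, -0.2]
opening: 61.0
```

Call:
play_rows --deltas '[0, 0, -3, 0, 0, 0, 0.42, 0, 0, -7, 0, 0, 0, 0.42, 0, 0, -11, 0, 0, 0, 0.6, 0, 0, -15, 0, 0, 0, 0.6, 0, 0, -15, 0, 0, 0, 0.6]'

```text
time_s: 13.48
position: [624.1, 296.0, 185.1]
ee_rot: [0.988, -0.153, 0.009, -0.006]
wrist_force: [0.9, 0.9, 1.8]
opening: 68.6
```

```bash
python3 -c "
from h import *
go(434,-1,180,0)
c=cam('wrist');np.savez('w7.npz',**c)
W=world(c);C=c['img'].astype(float)
m=(W[...,0]>560)&(W[...,0]<690)&(W[...,1]>235)&(W[...,1]<350)&(c['depth']>0)&(W[...,2]>24)&(W[...,2]<31.5)
print(W[m].shape,cv2.minAreaRect(W[m][:,:2].astype(np.float32)),np.percentile(W[m][:,2],[5,50,95]))
"
```

```text
at [624.1 296.  185.1] yaw -17.62 -> d cm [-9.13 34.07 -0.1 ] rot [ -0.6  -1.  -17.6] open 68.6 F [0.9 0.9 1.8] t 13.48
(3462, 3) ((600.6275024414062, 281.3177490234375), (80.78189849853516, 89.6181640625), 1.9531288146972656) [25.53011165 27.36877224 28.86005388]
```

Call:
play_rows --deltas '[-4.6, 17, 0, 0, 0, 0, 0.6, -4.6, 17, 0, 0, 0, 0, 0.6, -4.6, 17, 0, 0, 0, 0, 0.6, -4.6, 17, 0, 0, 0, 0, 0.6, -4.6, 17, 0, 0, 0, 0, 0.6]'

```text
time_s: 13.95
position: [523.3, 143.3, 176.7]
ee_rot: [0.988, -0.154, 0.005, -0.003]
wrist_force: [1.2, -0.8, -1.0]
opening: 69.2
```

Call:
play_rows --deltas '[-4.6, 17, 0, 0, 0, -7, 0.6, -4.6, 17, 0, 0, 0, -14, 0.6, -4.6, 17, 0, 0, 0, -17.6, 0.6, -4.6, 17, 0, 0, 0, -17.6, 0.6, -4.6, 17, 0, 0, 0, -17.6, 0.6]'

```text
time_s: 14.37
position: [424.8, -7.1, 174.0]
ee_rot: [1.0, -0.002, 0.004, -0.002]
wrist_force: [-0.3, -0.2, -0.1]
opening: 69.4
```

```bash
python3 -c "
from h import *
go(434,0,130,0)
c=cam('wrist');np.savez('w8.npz',**c)
q=sel(c,434,0,32,66,76);print(len(q),np.median(q[:,2]),cv2.minEnclosingCircle(q[:,:2].astype(np.float32)))
"
```

```text
at [424.8  -7.1 174. ] yaw -0.2 -> d cm [ 0.88 -0.69  4.41] rot [-0.2 -0.4 -0.2] open 69.4 F [-0.3 -0.2 -0.1] t 14.37
1056 70.23189658002535 ((433.19427490234375, 0.15002721548080444), 18.992216110229492)
```

Call:
play_rows --deltas '[0.85, -0.7, 3, 0, -0.4, 0, 0.6, 0.85, -0.7, 6, 0, -0.4, 0, 0.6, 0.85, -0.7, 7.5, 0, -0.4, 0, 0.6, 0.85, -0.7, 7.5, 0, -0.4, 0, 0.6, 0.85, -0.7, 7.5, 0, -0.4, 0, 0.6]'

```text
time_s: 14.83
position: [432.9, -0.4, 98.3]
ee_rot: [1.0, -0.002, -0.001, -0.002]
wrist_force: [0.1, -0.2, 0.8]
opening: 69.3
```

```bash
python3 -c "
from h import *
go(433.2,0.2,45,0)"
```

```text
at [ 4.329e+02 -4.000e-01  9.830e+01] yaw -0.27 -> d cm [ 0.04 -0.04  5.33] rot [-0.2  0.1 -0.3] open 69.3 F [ 0.1 -0.2  0.8] t 14.83
```

Call:
play_rows --deltas '[0, -0.05, 2, -0.2, 0, 0, 0.6, 0, -0.05, 4, -0.2, 0, 0, 0.6, 0, -0.05, 5.3, -0.2, 0, 0, 0.6, 0, -0.05, 5.3, -0.2, 0, 0, 0.6, 0, -0.05, 5.3, -0.2, 0, 0, 0.6]'

```text
time_s: 15.25
position: [433.5, 0.3, 46.3]
ee_rot: [1.0, -0.002, -0.001, 0.0]
wrist_force: [0.1, 0.4, 0.1]
opening: 70.2
```

Call:
play_rows --deltas '[0, 0, 0, 0, 0, 0, -1, 0, 0, 0, 0, 0, 0, -1, 0, 0, 0, 0, 0, 0, -1, 0, 0, 0, 0, 0, 0, -1, 0, 0, 0, 0, 0, 0, -1]' --newtons 15

```text
time_s: 15.67
position: [433.9, 0.2, 46.8]
ee_rot: [1.0, -0.002, -0.0, 0.0]
wrist_force: [0.2, -0.1, 0.1]
opening: 43.7
```

Call:
play_rows --deltas '[0, 0, 0, 0, 0, 0, -1, 0, 0, 0, 0, 0, 0, -1, 0, 0, 0, 0, 0, 0, -1]'

```text
time_s: 15.92
position: [433.9, 0.3, 46.8]
ee_rot: [1.0, -0.002, -0.0, 0.0]
wrist_force: [-0.1, -0.2, 0.7]
opening: 38.2
```

```bash
python3 -c "
from h import *
go(433.2,0.2,150,0)"
```

```text
at [4.339e+02 3.000e-01 4.680e+01] yaw -0.26 -> d cm [-7.000e-02  1.000e-02 -1.032e+01] rot [ 0.   0.  -0.3] open 38.2 F [-0.1 -0.2  0.7] t 15.92
```

Call:
play_rows --deltas '[0, 0, -3, 0, 0, 0, -1, 0, 0, -6, 0, 0, 0, -1, 0, 0, -10, 0, 0, 0, -1, 0, 0, -10, 0, 0, 0, -1]'

```text
time_s: 16.25
position: [438.6, -0.5, 154.2]
ee_rot: [1.0, -0.002, 0.006, 0.001]
wrist_force: [1.3, -0.2, 1.0]
opening: 38.1
```

Call:
play_rows --deltas '[9.7, 14.6, 0, 0, 0, 0, -1, 9.7, 14.6, 0, 0, 0, 0, -1, 9.7, 14.6, 0, 0, 0, 0, -1, 9.7, 14.6, 0, 0, 0, 0, -1, 9.7, 14.6, 0, 0, 0, 0, -1]'

```text
time_s: 16.67
position: [537.7, -151.7, 156.2]
ee_rot: [1.0, -0.004, 0.007, 0.002]
wrist_force: [-0.2, 0.9, 0.7]
opening: 38.2
```

Call:
play_rows --deltas '[9.2, 13.9, 0, 0, 0, 0, -1, 9.2, 13.9, 0, 0, 0, 0, -1, 9.2, 13.9, 0, 0, 0, 0, -1, 9.2, 13.9, 0, 0, 0, 0, -1, 9.2, 13.9, 0, 0, 0, 0, -1]'

```text
time_s: 17.08
position: [630.3, -296.7, 156.4]
ee_rot: [1.0, -0.005, 0.007, 0.003]
wrist_force: [0.0, 0.5, -0.2]
opening: 38.6
```

```bash
python3 -c "
from h import *
go(629.5,-293.5,100,0)
c=cam('wrist');np.savez('w9.npz',**c);save(c,'pics/w9.png')
q=sel(c,629.5,-293.5,45,24,33);print(len(q),np.median(q[:,2]),cv2.minEnclosingCircle(q[:,:2].astype(np.float32)))
"
```

```text
at [ 630.3 -296.7  156.4] yaw -0.59 -> d cm [-0.16 -0.36  5.63] rot [ 0.4 -0.8 -0.6] open 38.6 F [ 0.   0.5 -0.2] t 17.08
1593 28.187916708242383 ((628.5486450195312, -292.53826904296875), 33.39772415161133)
```

View pics/w9.png

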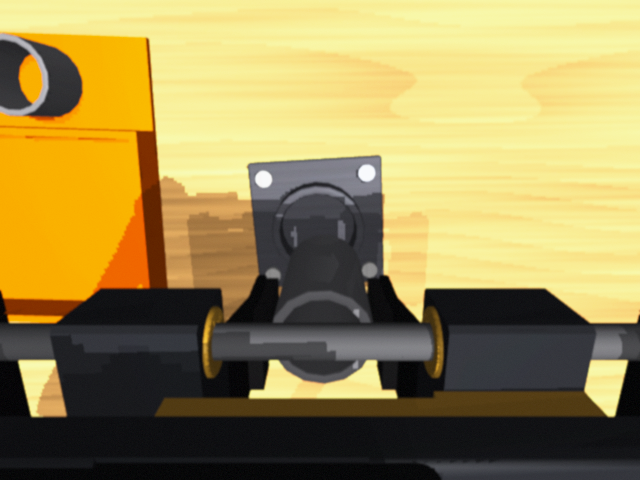

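The sleeve is held upright at (320,310) over the socket collar at (318,225). The fitted collar radius of 33.4 mm matches the given 33.5 mm, and the gap is ±8.5 mm.

Call:
play_rows --deltas '[-0.2, -0.4, 2.5, 0.4, -0.8, 0, -1, -0.2, -0.4, 4.5, 0.4, -0.8, 0, -1, -0.2, -0.4, 5.8, 0.4, -0.8, 0, -1, -0.2, -0.4, 5.8, 0.4, -0.8, 0, -1, -0.2, -0.4, 5.8, 0.4, -0.8, 0, -1]'

```text
time_s: 17.55
position: [627.4, -289.8, 97.5]
ee_rot: [1.0, -0.005, -0.001, -0.002]
wrist_force: [0.5, -0.2, 0.2]
opening: 38.4
```

```bash
python3 -c "
from h import *
go(629,-292.5,53.5,0)"
```

```text
at [ 627.4 -289.8   97.5] yaw -0.54 -> d cm [0.17 0.28 4.4 ] rot [-0.2  0.1 -0.5] open 38.4 F [ 0.5 -0.2  0.2] t 17.55
```

Call:
play_rows --deltas '[0.17, 0.25, 0.8, -0.2, 0, 0, -1, 0.17, 0.25, 1.8, -0.2, 0, 0, -1, 0.17, 0.25, 2.8, -0.2, 0, 0, -1, 0.17, 0.25, 3.6, -0.2, 0, 0, -1, 0.17, 0.25, 4.0, -0.2, 0, 0, -1]'

```text
time_s: 17.97
position: [628.0, -291.6, 55.4]
ee_rot: [1.0, -0.005, -0.002, -0.0]
wrist_force: [-0.5, 0.7, -1.7]
opening: 38.4
```

```bash
python3 -c "
from h import *
go(629,-292.5,53.3,0)"
```

```text
at [ 628.  -291.6   55.4] yaw -0.54 -> d cm [0.1  0.09 0.21] rot [-0.1  0.3 -0.5] open 38.4 F [-0.5  0.7 -1.7] t 17.97
```

Call:
play_rows --deltas '[0.1, 0.1, 0.2, 0, 0.3, 0, -1, 0.1, 0.1, 0.22, 0, 0.3, 0, -1, 0.1, 0.1, 0.22, 0, 0.3, 0, -1]'

```text
time_s: 18.22
position: [629.1, -292.8, 53.2]
ee_rot: [1.0, -0.005, 0.001, -0.0]
wrist_force: [0.1, 0.4, -0.3]
opening: 38.5
```

Call:
play_rows --deltas '[0, 0, 0, 0, 0, 0, 0.3, 0, 0, 0, 0, 0, 0, 0.3, 0, 0, 0, 0, 0, 0, 0.3, 0, 0, 0, 0, 0, 0, 0.3, 0, 0, 0, 0, 0, 0, 0.3]'

```text
time_s: 18.63
position: [629.2, -292.9, 53.4]
ee_rot: [1.0, -0.005, 0.001, -0.0]
wrist_force: [0.4, -0.4, -0.1]
opening: 55.6
```

Call:
play_rows --deltas '[0, 0, -2, 0, 0, 0, 0.3, 0, 0, -5, 0, 0, 0, 0.3, 0, 0, -9, 0, 0, 0, 0.6, 0, 0, -13, 0, 0, 0, 1, 0, 0, -13, 0, 0, 0, 1]'

```text
time_s: 19.05
position: [633.5, -295.5, 194.8]
ee_rot: [1.0, -0.005, 0.008, 0.004]
wrist_force: [1.6, -0.8, 2.3]
opening: 69.0
```

```bash
python3 -c "
from h import *
go(439.7,-136,150,0)
c=cam('wrist');np.savez('w10.npz',**c);save(c,'pics/w10.png')
q=sel(c,629,-292.5,40,71,82);print(len(q),np.percentile(q[:,2],[2,50,98]),cv2.minEnclosingCircle(q[:,:2].astype(np.float32)))
"
```

```text
at [ 633.5 -295.5  194.8] yaw -0.54 -> d cm [-19.59 -15.8    4.06] rot [ 0.4 -0.9 -0.5] open 69.0 F [ 1.6 -0.8  2.3] t 19.05
956 [71.8282373  76.17693572 77.88644523] ((628.5916137695312, -291.55169677734375), 18.998058319091797)
```

View pics/w10.png

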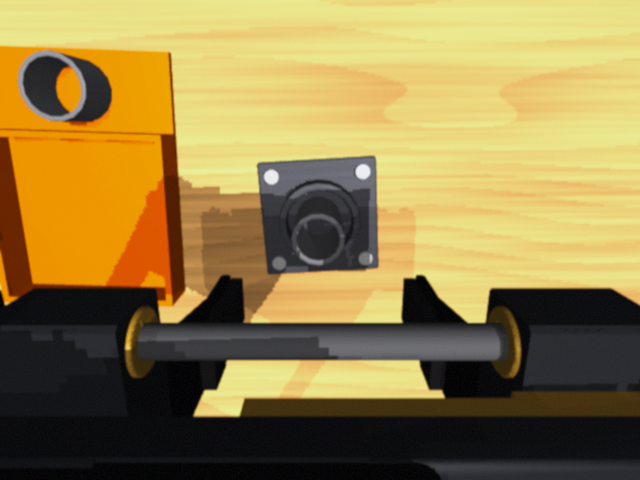

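The narrow sleeve stands in the socket at (319,238). Its top is at 76 mm (6 + 70), so it is on the bottom. The wide sleeve is next.

Call:
play_rows --deltas '[-15.6, -12.6, 0, 0.4, -0.9, 0, 1, -15.6, -12.6, 0, 0.4, -0.9, 0, 1, -15.6, -12.6, 0, 0.4, -0.9, 0, 1, -15.6, -12.6, 0, 0.4, -0.9, 0, 1, -15.6, -12.6, 0, 0.4, -0.9, 0, 1]'

```text
time_s: 19.52
position: [474.6, -165.1, 186.7]
ee_rot: [1.0, -0.005, -0.003, -0.002]
wrist_force: [0.2, 0.5, 0.3]
opening: 86.7
```

```bash
python3 -c "
from h import *
go(439.7,-136,110,0)"
```

```text
at [ 474.6 -165.1  186.7] yaw -0.52 -> d cm [-3.46 -2.85  7.71] rot [-0.2  0.4 -0.5] open 86.7 F [0.2 0.5 0.3] t 19.52
```

Call:
play_rows --deltas '[-3.4, -2.8, 2, 0, 0.2, 0, 1, -3.4, -2.8, 4.5, 0, 0.2, 0, 1, -3.4, -2.8, 7, 0, 0.2, 0, 1, -3.4, -2.8, 7, 0, 0.2, 0, 1, -3.4, -2.8, 7, 0, 0.2, 0, 1]'

```text
time_s: 19.93
position: [439.1, -135.9, 115.9]
ee_rot: [1.0, -0.005, -0.003, -0.002]
wrist_force: [0.8, -0.5, -0.3]
opening: 87.0
```

```bash
python3 -c "
from h import *
go(439.7,-136,46,0)
c=cam('wrist')
q=sel(c,439.7,-136,40,66,76);print(len(q),np.median(q[:,2]),cv2.minEnclosingCircle(q[:,:2].astype(np.float32)))"
```

```text
at [ 439.1 -135.9  115.9] yaw -0.52 -> d cm [0.1  0.04 6.99] rot [-0.3  0.4 -0.5] open 87.0 F [ 0.8 -0.5 -0.3] t 19.93
2858 70.1505036390933 ((440.15093994140625, -135.78787231445312), 29.947410583496094)
```

Call:
play_rows --deltas '[0.1, 0, 2, -0.2, 0.3, 0, 1, 0.1, 0, 4, -0.2, 0.3, 0, 1, 0.1, 0, 6, -0.2, 0.3, 0, 1, 0.1, 0, 7, -0.2, 0.3, 0, 1, 0.1, 0, 7, -0.2, 0.3, 0, 1]'

```text
time_s: 20.4
position: [440.9, -136.5, 46.4]
ee_rot: [1.0, -0.005, -0.0, -0.001]
wrist_force: [-0.5, 0.1, 0.1]
opening: 87.2
```

Call:
play_rows --deltas '[0, 0, 0, 0, 0, 0, -1, 0, 0, 0, 0, 0, 0, -1, 0, 0, 0, 0, 0, 0, -1, 0, 0, 0, 0, 0, 0, -1, 0, 0, 0, 0, 0, 0, -1]'

```text
time_s: 20.82
position: [441.5, -136.8, 47.3]
ee_rot: [1.0, -0.005, 0.0, -0.0]
wrist_force: [0.3, -1.0, 1.2]
opening: 61.1
```

Call:
play_rows --deltas '[0, 0, 0, 0, 0, 0, -1, 0, 0, 0, 0, 0, 0, -1, 0, 0, 0, 0, 0, 0, -1]'

```text
time_s: 21.07
position: [441.5, -136.8, 47.3]
ee_rot: [1.0, -0.005, 0.0, -0.0]
wrist_force: [-0.6, -0.4, -1.4]
opening: 59.4
```

```bash
python3 -c "
from h import *
go(631,-102,140,0)"
```

```text
at [ 441.5 -136.8   47.3] yaw -0.55 -> d cm [18.93 -3.66 -9.25] rot [-0.  -0.1 -0.5] open 59.4 F [-0.6 -0.4 -1.4] t 21.07
```

Call:
play_rows --deltas '[0, 0, -3, 0, 0, 0, -1, 0, 0, -6, 0, 0, 0, -1, 0, 0, -9, 0, 0, 0, -1, 0, 0, -9, 0, 0, 0, -1]'

```text
time_s: 21.4
position: [445.0, -138.5, 143.5]
ee_rot: [1.0, -0.005, 0.005, 0.002]
wrist_force: [1.5, -1.4, -0.6]
opening: 59.0
```

Call:
play_rows --deltas '[18, -3.6, 0, 0, -0.5, 0, -1, 18, -3.6, 0, 0, -0.5, 0, -1, 18, -3.6, 0, 0, -0.5, 0, -1, 18, -3.6, 0, 0, -0.5, 0, -1, 18, -3.6, 0, 0, -0.5, 0, -1]'

```text
time_s: 21.82
position: [629.0, -103.1, 144.5]
ee_rot: [1.0, -0.004, 0.002, 0.002]
wrist_force: [0.0, -0.9, -0.4]
opening: 59.1
```

```bash
python3 -c "
from h import *
go(626,-102,85,0)
c=cam('wrist');save(c,'pics/w11.png')"
```

```text
at [ 629.  -103.1  144.5] yaw -0.49 -> d cm [-0.32 -0.13  5.95] rot [ 0.2 -0.2 -0.5] open 59.1 F [ 0.  -0.9 -0.4] t 21.82
```

View pics/w11.png

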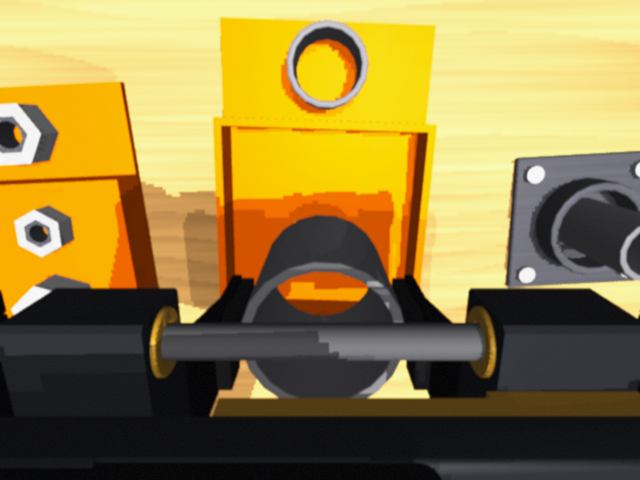

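The wide sleeve is held upright over the sleeve tray. The tray's tube sample is at (327,65), and the tray's inner walls are at columns 230 and 420.

Call:
play_rows --deltas '[-0.2, -0.1, 2.5, 0.2, 0, 0, -1, -0.2, -0.1, 4.5, 0.2, 0, 0, -1, -0.2, -0.1, 6, 0.2, 0, 0, -1, -0.2, -0.1, 6, 0.2, 0, 0, -1, -0.2, -0.1, 6, 0.2, 0, 0, -1]'

```text
time_s: 22.28
position: [627.5, -101.6, 82.8]
ee_rot: [1.0, -0.004, 0.001, -0.0]
wrist_force: [0.7, -0.5, -1.0]
opening: 59.7
```

```bash
python3 -c "
from h import *
go(627,-102,53,0)"
```

```text
at [ 627.5 -101.6   82.8] yaw -0.46 -> d cm [-0.06  0.04  2.98] rot [-0.  -0.1 -0.5] open 59.7 F [ 0.7 -0.5 -1. ] t 22.28
```

Call:
play_rows --deltas '[0, 0, 1, 0, 0, 0, -1, 0, 0, 2, 0, 0, 0, -1, 0, 0, 2.7, 0, 0, 0, -1, 0, 0, 2.95, 0, 0, 0, -1, 0, 0, 2.95, 0, 0, 0, -1]'

```text
time_s: 22.7
position: [627.3, -101.6, 52.9]
ee_rot: [1.0, -0.004, 0.0, -0.0]
wrist_force: [1.3, 0.4, -1.1]
opening: 59.4
```

```bash
python3 -c "
from h import *
go(627,-102,52.6,0)"
```

```text
at [ 627.3 -101.6   52.9] yaw -0.46 -> d cm [-0.02  0.04  0.03] rot [-0.1 -0.  -0.5] open 59.4 F [ 1.3  0.4 -1.1] t 22.7
```

Call:
play_rows --deltas '[0, 0, 0, 0, 0, 0, 0.8, 0, 0, 0, 0, 0, 0, 0.8, 0, 0, 0, 0, 0, 0, 0.8, 0, 0, 0, 0, 0, 0, 0.8, 0, 0, 0, 0, 0, 0, 0.8]'

```text
time_s: 23.12
position: [627.5, -101.6, 53.2]
ee_rot: [1.0, -0.004, 0.001, -0.0]
wrist_force: [0.1, 0.1, 0.7]
opening: 77.4
```

Call:
play_rows --deltas '[0, 0, -1.5, 0, 0, 0, 0.8, 0, 0, -4.5, 0, 0, 0, 0.8, 0, 0, -8, 0, 0, 0, 0.8, 0, 0, -12, 0, 0, 0, 1, 0, 0, -15, 0, 0, 0, 1]'

```text
time_s: 23.53
position: [628.0, -101.9, 206.7]
ee_rot: [1.0, -0.004, 0.002, -0.0]
wrist_force: [1.0, -0.1, 0.5]
opening: 84.1
```

Call:
play_rows --deltas '[-14, 0, 0, 0, 0, 0, 1, -14, 0, 0, 0, 0, 0, 1, -14, 0, 0, 0, 0, 0, 1, -14, 0, 0, 0, 0, 0, 1, -14, 0, 0, 0, 0, 0, 1]'

```text
time_s: 23.95
position: [485.1, -100.4, 206.1]
ee_rot: [1.0, -0.004, 0.001, -0.0]
wrist_force: [0.9, 0.2, 0.2]
opening: 87.3
```

```bash
python3 -c "
from h import *
c=cam('wrist')
q=sel(c,627,-102,50,66,82);print('wide',len(q),np.percentile(q[:,2],[2,50,98]),cv2.minEnclosingCircle(q[:,:2].astype(np.float32)))
c=cam('side');save(c,'pics/side9.png');cv2.imwrite('pics/side9.png',cv2.resize(c['img'][150:380,170:450,::-1],None,fx=2.5,fy=2.5))
c2=cam('scene');cv2.imwrite('pics/scene9.png',cv2.resize(c2['img'][140:400,140:460,::-1],None,fx=2.2,fy=2.2))
for n,c in(('side',c),('scene',c2)):
  for nm,x,y,r,zl,zh in(('wide',627,-102,45,70,82),('narrow',629,-292,35,70,84),('tin',421,-447,50,86,97)):
    q=sel(c,x,y,r,zl,zh)
    if len(q)>5: print(n,nm,len(q),np.percentile(q[:,2],[5,50,95]).round(1),cv2.minEnclosingCircle(q[:,:2].astype(np.float32)))
  W=world(c);C=c['img'].astype(float)
  m=(np.hypot(W[...,0]-620,W[...,1]-294)<58)&(W[...,2]>15)&(c['depth']>0);print(n,'lock z',np.percentile(W[m][:,2],[50,90,98]).round(1))
go(500,-100,200,0)"
```

```text
wide 1209 [67.262442   75.08004663 76.85031515] ((625.1500244140625, -100.01309204101562), 29.646682739257812)
side wide 108 [70.3 73.5 77.4] ((626.5519409179688, -99.3440933227539), 35.51736068725586)
side narrow 56 [70.4 74.3 78. ] ((626.4204711914062, -294.0509033203125), 23.743488311767578)
side tin 124 [87.2 90.3 93.7] ((417.1583251953125, -446.32073974609375), 33.28511428833008)
side lock z [25.8 28.5 29.7]
scene wide 156 [70.9 74.9 77.7] ((628.8259887695312, -102.75264739990234), 31.566869735717773)
scene narrow 134 [71.1 75.7 78.8] ((630.7516479492188, -293.4258728027344), 19.709369659423828)
scene tin 547 [88.3 90.9 93. ] ((421.3380126953125, -449.6826171875), 28.149641036987305)
scene lock z [25.7 29.3 31. ]
at [ 489.1 -101.1  207. ] yaw -0.48 -> d cm [ 1.09 -0.12  0.7 ] rot [ 0.  -0.3 -0.5] open 87.3 F [ 0.2  0.1 -0. ] t 24.1
```

View pics/side9.png

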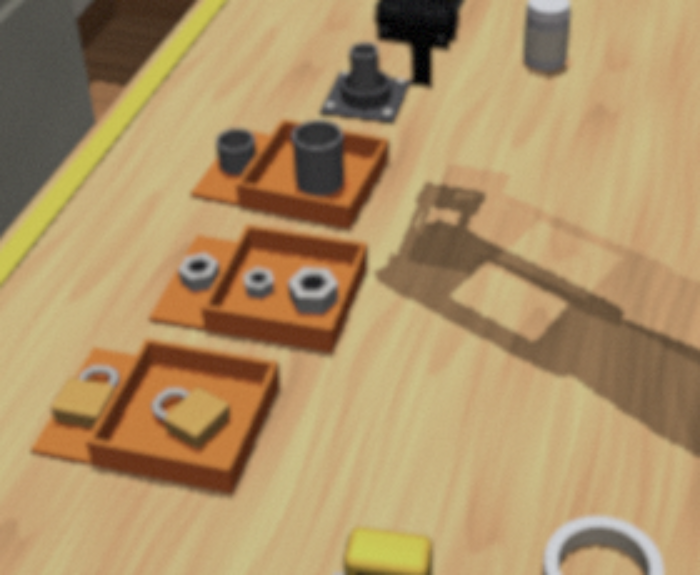

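View pics/scene9.png

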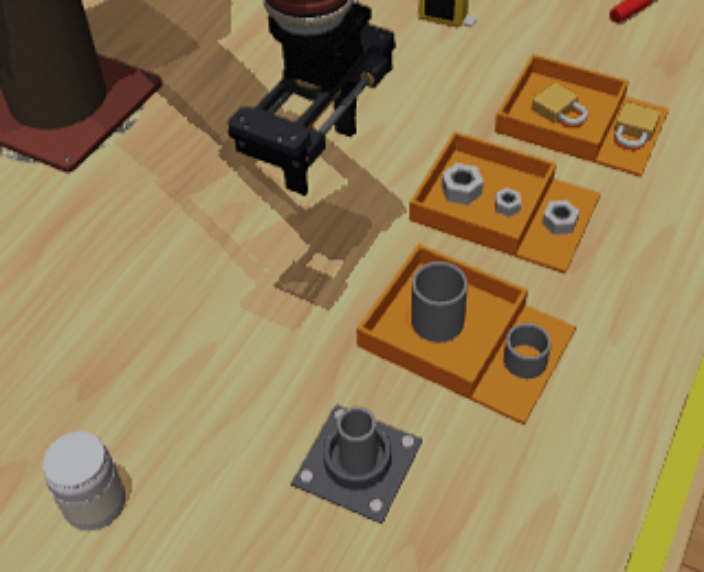

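Both views show everything in place. The padlock at (560,102), the nuts at (462,184) and (508,201), and the wide sleeve at (440,300) are in their trays. The narrow sleeve is in the socket at (356,435), and the tin is untouched at (85,480).

```bash
python3 -c "
from h import *
print(manip.sign_off())"
```

```text
the job is handed in; nothing more can be done
None
```

The job is done and handed in at about 24 s of robot time, well under the 115 s limit. I worked in the order asked: large nut, small nut, padlock, narrow sleeve, then wide sleeve.

What the last checks showed:
- **Nuts:** both lie flat in the nut tray. The hexagon fits after release put the large one at (565, 98) and the small one at (628, 99), and the final pictures agree.
- **Padlock:** the final pictures show it flat in the padlock tray. Its depth reading right after release was mixed with points from the tray walls, so I rely on the two final views and the height at release, under 1 mm above the floor.
- **Narrow sleeve:** it is the one that fits the socket. It stands upright with its top at 76 mm, which is the 6 mm socket bottom plus its 70 mm height.
- **Wide sleeve:** it stands upright in the sleeve tray. Its top reads 75 mm, which is the 5 mm tray floor plus its 70 mm height.
- **Tin:** it is standing where it was, within 1 mm in the scene camera. The side camera put it about 3 mm off, at the coarse end of that camera's reading.
- **Robot:** it was clear of everything at the end, and the readings after each move never exceeded a few newtons.

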